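# Set the tap over the mate cup half open

## Task

The water to the tap bar is still off at the mains: get it ready by turning the lever of the tap that stands over the black mate cup to half open (45 degrees from shut, the middle mark on its dial). Leave the other tap as it is, and do not knock or shift the cups or the other things on the trolley; let go of the lever when it is set.

Things in the scene. Friction and masses are not known exactly. Their poses are not given: they have to be found in the camera images.
- tap_bar: Fixed steel two-tap water bar. Base plate 220 mm deep (x -125 to +95) and 440 wide, top 10 mm above the tray; 32 mm pipe along y at x +60, height 140; two like taps on its front at y +85 (left) and -85 (right), stems leaning 28 degrees from vertical to the front (-x). End posts 18 mm thick at x +60, y +-200. Origin: on the tray, under the middle; x points away from the robot, y left.
- carry_bar (a point): Middle of the tap bar's round carrying bar: 14 mm thick, 400 mm long along y, 325 mm above the tray. It runs above the levers, so the gripper has to come at them along the leaning stem, not from straight above. Axes as for the tap bar.
- mate_cup: Black glass mate cup, open, 72 mm across the rim, 74 mm tall, upright under one of the two spouts, on the base plate. Origin: centre of its underside.
- egg_cup: White ceramic egg cup on a foot, 48 mm across, 60 mm tall, under the other spout. Origin: centre of its underside.
- tap_left (a joint): Opening of the left tap: 0 = shut (long end points straight out to the front, down the slope), pi/2 = fully open. Grows anticlockwise seen from above: the long end swings from the front towards -y of the tap bar. Dark marks on the dial: shut, half (45 degrees), full. Stays where left; about 0.06 N m to turn.
- tap_left_grip (a point): left tap's lever (+y side of the tap bar): upright dark steel fin 66 mm long, 12 thick, 28 high over a 68 mm dial plate. Point on the turning axis, 27 mm above the dial, 9 below the fin's top; the fin clears the dial by 8 (28 mm hub between). z = stem axis, outward; fin from x -48 (pointing end) to x +18 mm; y across the fin. Axes turn with the lever.
- tap_left_tip (a point): End face of the long end of the left lever, 48 mm from the turning axis, half way up the fin. Axes as for the grip point.
- spout_left (a point): Mouth of the left tap's spout (18 mm thick, pointing down), 97 mm above the tray. Axes as for the tap bar.
- tap_right (a joint): Opening of the right tap: 0 = shut (long end points straight out to the front, down the slope), pi/2 = fully open. Grows anticlockwise seen from above: the long end swings from the front towards -y of the tap bar. Dark marks on the dial: shut, half (45 degrees), full. Stays where left; about 0.06 N m to turn.
- tap_right_grip (a point): right tap's lever (-y side of the tap bar): upright dark steel fin 66 mm long, 12 thick, 28 high over a 68 mm dial plate. Point on the turning axis, 27 mm above the dial, 9 below the fin's top; the fin clears the dial by 8 (28 mm hub between). z = stem axis, outward; fin from x -48 (pointing end) to x +18 mm; y across the fin. Axes turn with the lever.
- tap_right_tip (a point): End face of the long end of the right lever, 48 mm from the turning axis, half way up the fin. Axes as for the grip point.
- spout_right (a point): Mouth of the right tap's spout (18 mm thick, pointing down), 97 mm above the tray. Axes as for the tap bar.
- sugar_pot: White ceramic sugar pot, 52 mm across, 40 mm tall, on the base plate between the two cups. Origin: centre of its underside. Bystander.
- canister: Green canister with a steel screw-top lid, 98 mm across, 162 mm tall. Origin: centre of its underside. Bystander.
- bombilla: Steel bombilla (drinking straw) lying on the tray, 180 mm long, 14 mm at its thick end. Origin: under its middle, x along it. Bystander.
- thermos: Steel thermos flask, 84 mm across, 240 mm tall. Origin: centre of its underside. Bystander.
- spare_bowl: White ceramic bowl, 120 mm across, 50 mm tall. Origin: centre of its underside. Bystander.

How it is judged (in metres and radians):
At the end, for the whole second after the job is handed in: Tap over the mate cup still at 0.665 to 0.905 rad (45 degrees, give or take 7); other lever's tip within 6 mm of its start; both cups upright, within 20 mm of their start and 30 mm of their spouts; the other things within 30 mm of their start (((horizontal distance between mate_cup and spout_left below 0.03 m and horizontal distance between egg_cup and spout_right below 0.03 m and value of joint tap_left between 0.665 and 0.905 rad and velocity of joint tap_left between -0.05 and 0.05 rad/s and distance of tap_right_tip from where it was at the start of the episode below 0.006 m) or (horizontal distance between mate_cup and spout_right below 0.03 m and horizontal distance between egg_cup and spout_left below 0.03 m and value of joint tap_right between 0.665 and 0.905 rad and velocity of joint tap_right between -0.05 and 0.05 rad/s and distance of tap_left_tip from where it was at the start of the episode below 0.006 m)) and angle between each of mate_cup, egg_cup's own z axis and vertical below 0.1 rad and distance of each of mate_cup, egg_cup from where it was at the start of the episode below 0.02 m and distance of each of sugar_pot, canister, bombilla, thermos, spare_bowl from where it was at the start of the episode below 0.03 m); the robot touches nothing.
It fails at once if the tap over the egg cup is turned (its lever tip moves over 8 mm) ((horizontal distance between mate_cup and spout_left below 0.04 m and distance of tap_right_tip from where it was at the start of the episode above 0.008 m) or (horizontal distance between mate_cup and spout_right below 0.04 m and distance of tap_left_tip from where it was at the start of the episode above 0.008 m)).
It fails at once if a cup is shifted over 20 mm or tipped (distance of any of mate_cup, egg_cup from where it was at the start of the episode above 0.02 m or angle between any of mate_cup, egg_cup's own z axis and vertical above 0.3 rad).
It fails at once if another thing on the trolley is shifted over 30 mm (distance of any of sugar_pot, canister, bombilla, thermos, spare_bowl from where it was at the start of the episode above 0.03 m).
It also fails if it takes over 38 s, if anything falls off the work surface, if the arm or the gripper's body presses on something with over 40 N, if the wrist force passes 120 N, or if a joint passes its speed limit or range.

## Robot

A 6-joint arm with a two-finger parallel gripper is mounted at the origin on the work surface. World frame = base frame: x ahead of the robot, y to its left, z up, the work surface at z = 0. Lengths are in mm, angles in rad, forces in N, time in s.
With the tool pointing down it reaches from about 400 to 925 mm from the base axis. Payload 12.5 kg.
Tool frame: the origin (TCP) lies midway between the tips of the shut fingers; the grasp point (between the pads) lies 19 mm behind it; z points along the fingers, y is the line along which they close (so a half turn about z gives the same grasp; the last joint's range is limited). The gripper opens to 95 mm and grips with 3 to 60 N. Pads are 20 mm wide; open, the fingers measure 119 mm over their backs; the gripper's body (75 mm by 180 mm) begins 59 mm behind the grasp point.
Start: joints at [-1.283, 0.491, 1.559, -0, 1.092, -0.106], TCP at [239.837, -577.17, 214.661] pointing down, gripper open.
Joint ranges: [-3.1, 3.1], [-0.84, 2.19], [0.05, 2.79], [-1.13, 4.28], [0.06, 2.93], [-2.69, 2.69]. Speed limits (rad/s): [2.22, 2.22, 2.79, 3.14, 3.14, 3.14].

## Interface

Orientations are given as [roll, pitch, yaw] about the fixed x, y, z axes, in that order (R = Rz(yaw) Ry(pitch) Rx(roll)).
In Python, from cell import env gives the robot as it stands.
- The arm moves only by the shell command python3 -m inch 'ROWS'. ROWS is JSON, a list of rows, each a list of 7 numbers: the turn, a rotation vector about the tool's x, y, z in rad, then the shift along the tool's x, y, z in cm, then the closure, from -1 (fully open) to 1 (shut). A call has 1 to 20 rows; each row shifts and turns the commanded pose from where the row before left it, along the tool's axes as they then stand; what a row does not reach is not made up. A row lasts 1/8 s, in which the tool goes at most 62.5 mm and 10.7 degrees, less where a joint would pass 70% of its speed; a pose out of reach is approached as far as the arm can. A call with a gripper value outside its range is refused whole. The fingers move at their own pace and stop on an object; the grip force is fixed at half the most. Time passes only in rows, so rows that do not move let the fingers close. It gives the time, the measured TCP pose, the force, the opening and the grip force at its end, in the units of the state.
- env.state(): the state, without advancing time (a new reading comes with each control period).
- env.read_camera(name): name is "scene" or "top" or "wrist"; returns a dict with "img" (420x560x3 uint8, red, green, blue), "depth" (420x560 float32, mm along the optical axis (not along the pixel's ray), 0 where there is no reading), "fx", "fy", "cx", "cy" (pixels), "position" and "orientation" of the camera in the world. Camera axes: x right, y down, z forward; pixel columns grow to the right and rows downward; lengths in mm; the calibration is good to about 2 mm. A picture is of the moment at which its call begins.
- env.job_done(): hands the job in; it is judged then, once.
Trained networks look in a picture, given as the dict that the camera call returned (one of the last four; its "shot" number tells which), for a name from the list of things; names that differ only in an ending like _2 or _b are one class to them, and where a whole thing is asked for, a point or a joint stands for the part that bears it (a point fixed in the world has none). Each returns a list of dicts, best first, with "score" (0 to 1); they miss things now and then, are a little off and sometimes report something else, mostly with a low value. They report only what shows in the picture. A call takes as long as a camera call.
- env.find_in(picture, target): "centre" ([x, y, z] in mm, in the coordinates of the camera as it stood for that picture, good to about 4 mm: the middle of the surface that is visible of it).
- env.trace(picture, target): "mask" (420x560 bool, what is visible of it).
The state is a dict: "t": time; "joints": joint angles; "qvel": joint speeds; "tau": joint torques, N m; "eef_pos": TCP position; "tcp_rot": TCP orientation; "ft_force": force on the tool from outside, world axes, zero at the start; "moment": the same for the moment, N m; "opening": opening from 0.0 (shut) to 1.0 (fully open); "grip_force": force on a finger pad.
Only numpy, scipy, OpenCV 4.12 (cv2) and the standard library are available. Lean on these libraries where they do the work, as an engineer would, in place of code of your own. Each camera call takes 0.05 s, during which the arm holds its last target. There are 200 camera calls.

## Working session

There is one attempt and no reset: what is moved stays moved. The work goes in short steps, Python scripts to look and compute and a shell command to move; the robot and the scene stay as the last step left them, time stands still between calls to the robot, and variables do not carry over. Pictures are saved under pics/ and viewed, at most 10 in all, crops included, and the job is handed in when it is done.

```bash
mkdir -p pics
cat > h.py <<'E'
import numpy as np,cv2
from cell import env
from scipy.spatial.transform import Rotation as R
def rot(o):
    o=np.array(o,float)
    return o if o.shape==(3,3) else (R.from_euler('xyz',o).as_matrix() if o.size==3 else R.from_quat(o).as_matrix())
def w(p,c): return rot(p['orientation'])@np.array(c)+np.array(p['position'])
def cloud(p,mask=None):
    d=p['depth']; v,u=np.nonzero((d>0)&(mask if mask is not None else True)); z=d[v,u]
    c=np.c_[(u-p['cx'])*z/p['fx'],(v-p['cy'])*z/p['fy'],z]
    return c@rot(p['orientation']).T+np.array(p['position'])
def save(p,n): cv2.imwrite('pics/'+n,p['img'][:,:,::-1])
E
python3 - <<'E'
from h import *
print(env.state())
for n in ['scene','top']:
    p=env.read_camera(n); save(p,n+'0.png'); print(n,p['position'],p['orientation'],p['fx'])
    for t in ['tap_bar','mate_cup','egg_cup','tap_left_grip','tap_right_grip','sugar_pot','canister','thermos','spare_bowl','bombilla']:
        print(t,[(w(p,r['centre']).round(),round(r['score'],2)) for r in env.find_in(p,t)][:3])
E
```

```text
{'t': 0.0, 'joints': array([-1.28263109e+00,  4.91542031e-01,  1.55944445e+00, -1.46721104e-06,
        1.09170381e+00, -1.05602907e-01]), 'qvel': array([ 0.00114093, -0.00080067, -0.00104634, -0.00110298,  0.00022951,
       -0.00030347]), 'tau': array([-3.88577653e-03, -6.12656021e+01, -2.58182448e+01,  6.89772586e-02,
        4.82079468e-02, -9.24794858e-05]), 'eef_pos': array([ 239.74386244, -576.92658191,  214.07436231]), 'tcp_rot': array([-3.14050100e+00, -1.14403882e-04,  3.93768757e-01]), 'ft_force': array([-0.30025766, -0.61734265, -0.4650395 ]), 'moment': array([-0.00842445,  0.02671852, -0.04015123]), 'grip_force': 0.0, 'opening': 1.0008220675153394}
scene [  431.01956233 -1190.72651219  1291.03248818] [-2.31099047  0.01513527 -0.09614826] 532.6342004907846
tap_bar [(array([ 692., -129.,    7.]), 0.88), (array([ 677., -159.,  192.]), 0.63)]
mate_cup [(array([ 648., -167.,   55.]), 0.91), (array([ 675., -157.,  195.]), 0.31)]
egg_cup [(array([597.,  -2.,  52.]), 0.5)]
tap_left_grip [(array([629.,   4., 193.]), 0.73), (array([ 403., -342.,   21.]), 0.65)]
tap_right_grip [(ar
[... 233 characters left out ...]
.,    8.]), 0.38)]
spare_bowl []
bombilla [(array([352., 263.,  10.]), 0.57)]
top [ 212.26981224    9.48742327 1539.1182813 ] [-2.91953031e+00  8.19574867e-04 -1.61348775e+00] 526.0409164225974
tap_bar [(array([670., -48.,   9.]), 0.95)]
mate_cup [(array([ 646., -152.,   44.]), 0.92)]
egg_cup [(array([592.,   6.,  42.]), 0.73)]
tap_left_grip [(array([625.,  13., 197.]), 0.48)]
tap_right_grip [(array([ 676., -150.,  198.]), 0.47)]
sugar_pot [(array([653., -73.,  32.]), 0.7)]
canister [(array([636., 480., 149.]), 0.86)]
thermos [(array([ 594., -443.,  153.]), 0.64)]
spare_bowl [(array([ 433., -352.,   24.]), 0.87)]
bombilla [(array([354., 274.,   8.]), 0.68), (array([629.,  16., 195.]), 0.28)]
```

View pics/scene0.png

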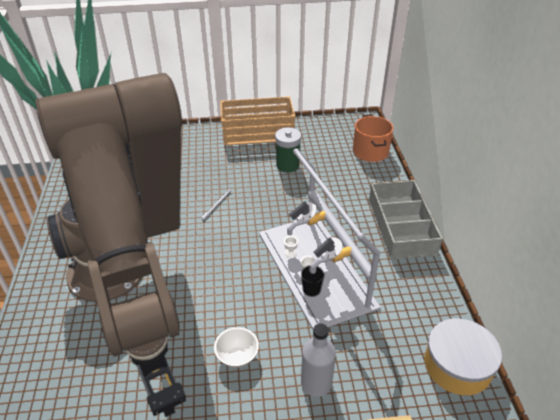

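View pics/top0.png

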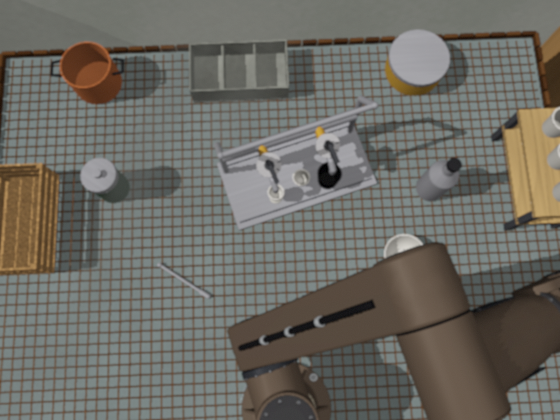

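The mate cup (top view ~(330,175)) stands under the right tap, with the egg cup at ~(276,192) under the left one. So the right lever is the one to turn. I'll fit the bar's pose next.

```bash
cat > m.py <<'E'
from h import *
for n in ['top','scene']:
    p=env.read_camera(n); c=cloud(p)
    near=(abs(c[:,0]-670)<220)&(abs(c[:,1]+60)<290)
    m=env.trace(p,'tap_bar')
    print(n,'z tray',np.median(c[near&(c[:,2]<6)][:,2]))
    b=c[near&(c[:,2]>310)&(c[:,2]<345)]
    if len(b)>30:
        mu=np.median(b,0);
        r=cv2.minAreaRect(b[:,:2].astype(np.float32)); l=cv2.fitLine(b[:,:2].astype(np.float32),cv2.DIST_HUBER,0,.01,.01).ravel()
        print('bar',len(b),r,l,np.percentile(b[:,2],[5,50,95]))
    pl=cloud(p,m[0]['mask']); pl=pl[(pl[:,2]>4)&(pl[:,2]<15)]
    print('plate',len(pl),cv2.minAreaRect(pl[:,:2].astype(np.float32)))
    for t in ['tap_right_grip','tap_left_grip','mate_cup','egg_cup']:
        for k in env.trace(p,t)[:1]:
            q=cloud(p,k['mask']); print(t,round(k['score'],2),len(q),q.mean(0).round(),np.percentile(q[:,2],[5,50,95]).round(), cv2.minAreaRect(q[:,:2].astype(np.float32)))
E
python3 m.py
```

```text
top z tray -0.651178536723819
bar 1006 ((689.5980834960938, -54.79814147949219), (29.152095794677734, 416.1920471191406), 16.554235458374023) [ 2.8482312e-01 -9.5858008e-01  6.8241333e+02 -5.2975304e+01] [322.47346013 329.07130186 334.08880397]
plate 6535 ((699.4705200195312, -102.09716796875), (253.25833129882812, 537.0347900390625), 16.587142944335938)
tap_right_grip 0.52 165 [ 675. -147.  198.] [180. 199. 217.] ((676.192138671875, -152.91983032226562), (64.8833236694336, 27.671207427978516), 33.4127311706543)
tap_left_grip 0.56 150 [623.  14. 198.] [183. 199. 217.] ((622.3617553710938, 13.034412384033203), (34.6151008605957, 62.42458724975586), 88.0498275756836)
mate_cup 0.56 465 [ 646. -154.   44.] [ 8. 40. 85.] ((645.2084350585938, -161.16458129882812), (69.66984558105469, 87.93852233886719), 14.868989944458008)
egg_cup 0.52 183 [595.   5.  47.] [11. 46. 72.] ((595.6008911132812, 5.387611389160156), (41.24522018432617, 46.317691802978516), 0.9761382937431335)
scene z tray -0.42223262768447967
bar 600 ((691.4312744140625, -60.62409973144531), (29.247467041015625, 412.3533935546875), 16.465564727783203) [ 2.8724852e-01 -9.5785606e-01  6.9031104e+02 -8.2373917e+01] [320.08879416 329.0811764  333.2919958 ]
plate 4834 ((687.2775268554688, 32.38323974609375), (306.1722412109375, 620.6586303710938), 16.29387664794922)
tap_right_grip 0.51 167 [ 675. -158.  195.] [180. 194. 213.] ((672.302734375, -157.75872802734375), (63.96216583251953, 17.334949493408203), 20.071914672851562)
tap_left_grip 0.56 196 [627.  10. 190.] [173. 193. 213.] ((636.40283203125, 93.05204010009766), (210.99244689941406, 61.52993392944336), 82.25233459472656)
mate_cup 0.91 542 [ 644. -160.   52.] [16. 53. 82.] ((643.4240112304688, -157.015625), (71.85433959960938, 65.9771957397461), 81.10145568847656)
egg_cup 0.52 236 [599.   1.  46.] [12. 52. 70.] ((599.7236938476562, 6.440467834472656), (61.1609001159668, 41.959285736083984), 82.7039794921875)
```

```bash
cat > m2.py <<'E'
from h import *
yaw=0.29; A=np.array([[np.cos(yaw),-np.sin(yaw)],[np.sin(yaw),np.cos(yaw)]])
for n in ['top','scene']:
    p=env.read_camera(n); d=p['depth']
    c=cloud(p); d0=(p['depth']>0); rgb=p['img'][d0].astype(int)
    f=c.copy(); f[:,:2]=(c[:,:2]-[690,-57])@A
    box=(abs(f[:,1])<240)&(abs(f[:,0])<260)
    pl=f[box&(f[:,2]>6.5)&(f[:,2]<13)]
    print(n,'plate x',np.percentile(pl[:,0],[.5,2,98,99.5]).round(1),'y',np.percentile(pl[:,1],[.5,2,98,99.5]).round(1))
    b=f[box&(f[:,2]>318)&(f[:,2]<345)]
    print('bar x',np.percentile(b[:,0],[5,50,95]).round(1),'y',np.percentile(b[:,1],[.5,99.5]).round(1))
    dark=(rgb.max(1)<75)&box&(f[:,2]>150)&(f[:,2]<260)
    for s in (1,-1):
        q=f[dark&(s*f[:,1]>0)]
        if len(q)<10: print('few');continue
        l=cv2.fitLine(q.astype(np.float32),cv2.DIST_HUBER,0,.01,.01).ravel()
        print('fin',s,len(q),l.round(3),np.percentile(q,[2,98],axis=0).round(1).tolist())
    im=p['img']; u,v=(150*0,0)
    if n=='top': cr=im[90:220,210:390]
    else: cr=im[190:310,255:385]
    cv2.imwrite(f'pics/{n}_crop.png',cv2.resize(cr[:,:,::-1],None,fx=4,fy=4,interpolation=cv2.INTER_CUBIC))
E
python3 m2.py
```

```text
top plate x [-209.  -129.   191.9  242.9] y [-215.4 -209.2  216.9  221.6]
bar x [-11.2  -6.2   1.4] y [-202.8  207.9]
fin 1 73 [ 9.03000e-01  1.13000e-01  4.13000e-01 -4.10520e+01  8.62380e+01
  2.05725e+02] [[-70.3, 76.3, 185.5], [-16.1, 94.1, 220.0]]
fin -1 94 [ 8.9500e-01  9.8000e-02  4.3600e-01 -4.6392e+01 -8.2286e+01  2.0278e+02] [[-73.2, -93.7, 182.9], [-18.4, -73.4, 222.1]]
scene plate x [-215.2 -128.6  164.8  245.8] y [-221.6 -216.7  200.   212.9]
bar x [-11.6  -7.    0.8] y [-209.8  200.2]
fin 1 88 [ 9.39000e-01  6.50000e-02  3.39000e-01 -4.08760e+01  7.73590e+01
  1.90542e+02] [[-67.3, 71.7, 175.2], [-18.8, 83.6, 209.2]]
fin -1 91 [ 9.53000e-01  1.25000e-01  2.77000e-01 -4.10140e+01 -9.32840e+01
  1.92046e+02] [[-69.9, -99.0, 178.3], [-18.9, -88.1, 208.5]]
```

View pics/scene_crop.png

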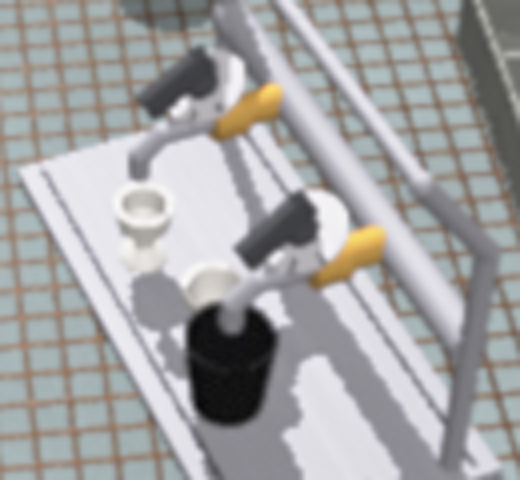

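View pics/top_crop.png

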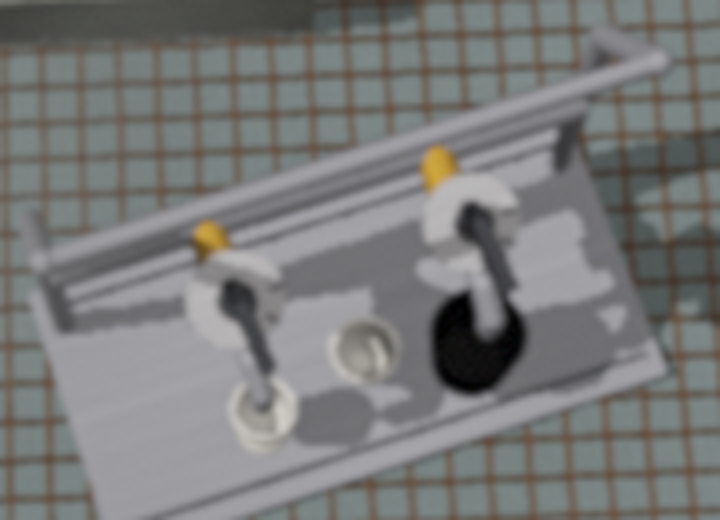

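Both pictures show both levers shut (right fin in the top crop at ~(490,255), left at ~(250,330)), with the black cup under the right spout. Turning a gripped fin 45° would swing the 180 mm gripper body into the carry bar. So I'll push the fin with shut fingers, keeping the tool's heading fixed and tilted along the stem.

```bash
cat > g.py <<'E'
from h import *
import sys,json,os
yaw=0.29
Rb=R.from_euler('z',yaw).as_matrix()
L=Rb@np.c_[[.883,0,.469],[0,1,0],[-.469,0,.883]]   # stem frame x',y',n
G=np.array(json.load(open('G.json'))) if os.path.exists('G.json') else np.r_[[690,-57]+Rb[:2,:2]@[-28,-87],200.]
T=L@np.diag([1,-1,-1.])     # tool frame wanted
def delta(x,y,z):
    s=env.state(); Rt=rot(s['tcp_rot']); tgt=G+L@np.array([x,y,z])
    print('tcp',s['eef_pos'].round(1),'stem',(L.T@(s['eef_pos']-G)).round(1),'tgt',tgt.round(1))
    print('shift cm (tool axes now)',(Rt.T@(tgt-s['eef_pos'])/10).round(2),'rotvec',R.from_matrix(Rt.T@T).as_rotvec().round(3),'shift in final axes',(T.T@(tgt-s['eef_pos'])/10).round(2))
if __name__=='__main__': delta(*map(float,sys.argv[1:4]))
E
python3 g.py -35 25 150
```

```text
tcp [ 239.9 -577.2  214.7] stem [-480.6 -282.7  271.9] tgt [ 583.9 -153.4  316. ]
shift cm (tool axes now) [ 48.03 -25.93 -10.14] rotvec [-0.025  0.488  0.102] shift in final axes [ 44.56 -30.77  12.19]
```

```bash
python3 -m inch '[[0,0,0,0,0,-5,1],[0,0,0,0,0,-5,1],[0,0,0,0,0,-5,1],[0,0,0,4.8,-2.6,0,1],[0,0,0,4.8,-2.6,0,1],[0,0,0,4.8,-2.6,0,1],[0,0,0,4.8,-2.6,0,1],[0,0,0,4.8,-2.6,0,1],[0,0,0,4.8,-2.6,0,1],[0,0,0,4.8,-2.6,0,1],[0,0,0,4.8,-2.6,0,1],[0,0,0,4.8,-2.6,0,1],[-0.006,0.122,0.026,0,0,0,1],[-0.006,0.122,0.026,0,0,0,1],[-0.006,0.122,0.026,0,0,0,1],[-0.006,0.122,0.026,0,0,0,1],[0,0,0,0,0,0,1],[0,0,0,0,0,0,1]]'
cat > wr.py <<'E'
from g import *
p=env.read_camera('wrist'); save(p,sys.argv[1]); print(p['position'],p['orientation'])
for t in ['tap_right_grip','tap_right_tip']:
    for k in env.find_in(p,t)[:2]: print(t,round(k['score'],2),(L.T@(w(p,k['centre'])-G)).round(1))
c=cloud(p); rgb=p['img'][p['depth']>0].astype(int); q=(c-G)@L
m=(abs(q[:,0])<70)&(abs(q[:,1])<60)&(q[:,2]>-12)&(q[:,2]<25)&(rgb.max(1)<90)
f=q[m]; print(len(f),np.percentile(f,[2,50,98],axis=0).round(1))
top=f[f[:,2]>np.percentile(f[:,2],50)]
print('top',cv2.minAreaRect(top[:,:2].astype(np.float32)), cv2.fitLine(top[:,:2].astype(np.float32),cv2.DIST_HUBER,0,.01,.01).ravel(), np.median(top[:,2]))
E
python3 wr.py w1.png; python3 g.py -35 25 150
```

```text
t: 4.05
eef_pos: [549.1, -195.5, 365.0]
tcp_rot: [-3.14, -0.487, 0.288]
ft_force: [-0.5, -0.2, -0.0]
opening: 0.006
grip_force: 0.0
[ 530.69618111 -199.96298927  547.38141514] [-2.90085032e+00  1.39658095e-03 -1.28287919e+00]
tap_right_grip 0.8 [-14.7  -1.1   8. ]
tap_right_grip 0.16 [-14.2 167.5   4.2]
tap_right_tip 0.76 [-8.  -1.8  3.9]
608 [[-47.5  -7.4 -11.8]
 [-13.8   0.1  13.9]
 [ 13.9  11.3  15.8]]
top ((-16.78562355041504, 0.48743438720703125), (63.709659576416016, 10.880683898925781), 8.589144706726074) [  0.9921628    0.12495178 -17.42671      0.51993275] 14.584315606600533
tcp [ 549.5 -195.1  364.8] stem [-51.8  -5.2 214. ] tgt [ 583.9 -153.4  316. ]
shift cm (tool axes now) [ 1.68 -3.02  6.41] rotvec [-0.001  0.001 -0.001] shift in final axes [ 1.68 -3.02  6.41]
```

View pics/w1.png

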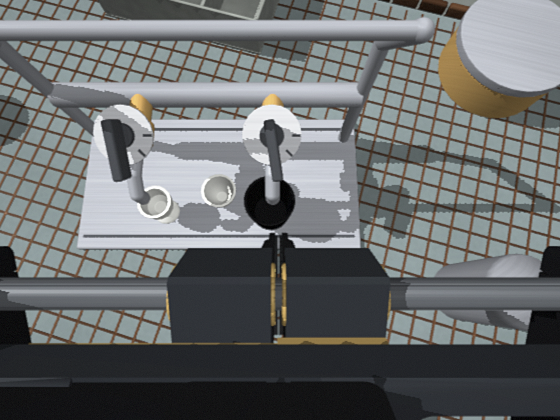

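```bash
cat >> wr.py <<'E'
# refine: top face only, axis check for both levers; carry bar direction
for y0 in (0,170):
    m=(abs(q[:,0])<70)&(abs(q[:,1]-y0)<60)&(q[:,2]>10)&(q[:,2]<22)&(rgb.max(1)<90)
    f=q[m][:,:2].astype(np.float32)
    if len(f)>50:
        l=cv2.fitLine(f,cv2.DIST_HUBER,0,.01,.01).ravel(); u=l[:2]*np.sign(l[0]); s=(f-l[2:])@u
        print(y0,len(f),'angle',np.arctan2(u[1],u[0]).round(3),'ends',(l[2:]+u*np.percentile(s,1)).round(1),(l[2:]+u*np.percentile(s,99)).round(1))
E
python3 wr.py w2.png | tail -2
```

```text
0 565 angle 0.139 ends [-48.   -3.8] [14.8  5. ]
170 687 angle 0.091 ends [-47.3 166.6] [ 15.3 172.3]
```

```bash
python3 - <<'E'
from g import *
json.dump((G+L@[-1,2.5,5.6]).tolist(),open('G.json','w'))
E
python3 g.py -36 27 -6
```

```text
tcp [ 549.3 -195.1  364.6] stem [-51.   -7.6 208.3] tgt [ 648.5 -129.4  182.3]
shift cm (tool axes now) [ 1.51 -3.44 21.44] rotvec [-0.001  0.    -0.002] shift in final axes [ 1.51 -3.46 21.43]
```

```bash
python3 -m inch '[[0,0,0,1.5,-3.5,0,1],[0,0,0,0,0,4,1],[0,0,0,0,0,4,1],[0,0,0,0,0,4,1],[0,0,0,0,0,4,1],[0,0,0,0,0,3,1],[0,0,0,0,0,2.4,1],[0,0,0,0,0,0,1],[0,0,0,0,0,0,1]]'
python3 g.py -36 27 -6
python3 - <<'E'
from h import *
p=env.read_camera('scene'); cr=p['img'][170:320,240:400]
cv2.imwrite('pics/s2.png',cv2.resize(cr[:,:,::-1],None,fx=4,fy=4,interpolation=cv2.INTER_CUBIC))
E
python3 wr.py w3.png
```

```text
t: 5.48
eef_pos: [648.0, -129.2, 183.5]
tcp_rot: [-3.14, -0.489, 0.288]
ft_force: [-0.0, 1.0, 0.1]
opening: 0.008
grip_force: 0.0
tcp [ 648.  -129.2  183.5] stem [-35.8  27.3  -4.7] tgt [ 648.5 -129.4  182.3]
shift cm (tool axes now) [-0.02  0.03  0.13] rotvec [-0.    -0.001 -0.002] shift in final axes [-0.02  0.03  0.13]
[ 629.03818363 -133.88875147  366.20532951] [-2.89814949e+00  1.12553792e-03 -1.28330137e+00]
tap_right_grip 0.63 [-1.8  2.7  4.8]
tap_right_tip 0.91 [0.5 0.7 1.2]
3164 [[-26.4  -6.3  -9.1]
 [ -7.4   2.6   8.3]
 [ 16.5  32.3  19.4]]
top ((-5.762937545776367, 14.486495971679688), (43.306007385253906, 43.6357307434082), 1.6324679851531982) [ 0.9998917   0.01471517 -4.524904    1.1695495 ] 8.933491359302693
0 243 angle -1.392 ends [-25.5  35.1] [-18.4  -4.3]
```

View pics/s2.png

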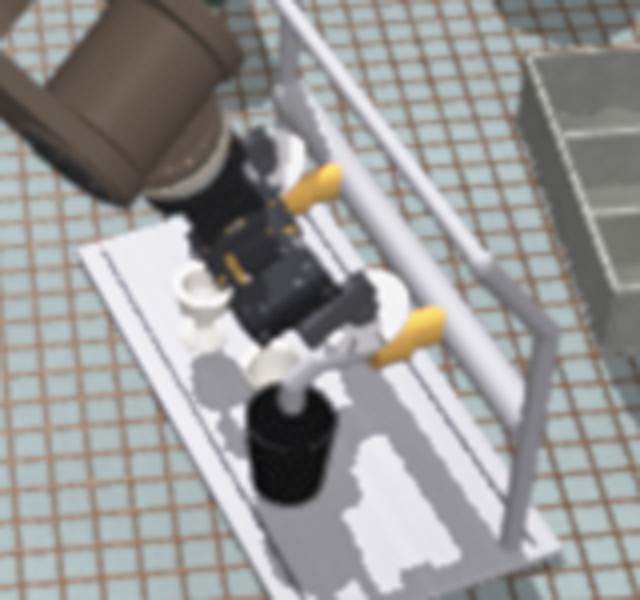

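The shut fingers (~(285,300)) are beside the fin (~(340,310)) on its +y side, clear of everything. Pushing.

```bash
python3 -m inch '[[0,0,0,0,0.6,0.1,1],[0,0,0,0,0.4,0,1],[0,0,0,0,0.4,0,1],[0,0,0,0,0.4,0,1],[0,0,0,0,0.4,0,1],[0,0,0,0,0.4,0,1],[0,0,0,0,0,0,1],[0,0,0,0,0,0,1]]'
cat > a.py <<'E'
from g import *
p=env.read_camera('wrist'); save(p,sys.argv[1])
c=cloud(p); rgb=p['img'][p['depth']>0].astype(int); q=(c-G)@L
s=env.state(); t=L.T@(s['eef_pos']-G)
m=(abs(q[:,0])<55)&(abs(q[:,1])<55)&(q[:,2]>6)&(q[:,2]<12)&(rgb.max(1)<110)
m&=~((abs(q[:,0]-t[0])<14)&(q[:,1]>t[1]-13.5)) if t[2]<60 else True
f=q[m][:,:2].astype(np.float32)
l=cv2.fitLine(f,cv2.DIST_HUBER,0,.01,.01).ravel(); u=l[:2]*np.sign(l[0]); d=(f-l[2:])@u
print('tcp stem',t.round(1),len(f),'angle',np.arctan2(u[1],u[0]).round(3),'ends',(l[2:]+u*np.percentile(d,1)).round(1),(l[2:]+u*np.percentile(d,99)).round(1))
E
python3 a.py w4.png
```

```text
t: 6.68
eef_pos: [655.8, -154.1, 181.8]
tcp_rot: [-3.14, -0.488, 0.287]
ft_force: [-0.3, -0.2, -0.1]
opening: 0.006
grip_force: 0.4
tcp stem [-36.3   1.3  -6.4] 2355 angle 0.546 ends [-26.6 -15.4] [14.   9.2]
```

View pics/w4.png

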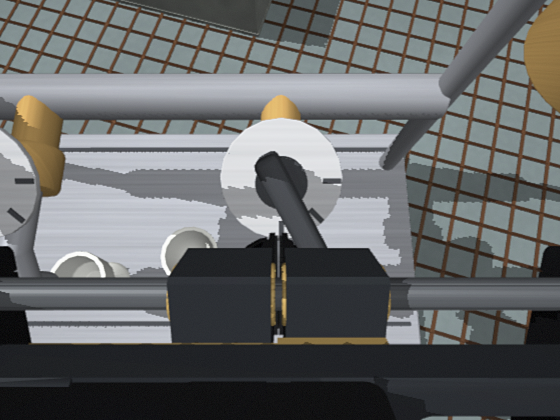

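The fin now stands at ~0.55 rad. The dial's half mark is at (315,215) and the full mark at (332,181), level with the bar's y axis, which agrees with my frame. About 8.5 mm more.

```bash
python3 -m inch '[[0,0,0,0,0.3,0,1],[0,0,0,0,0.3,0,1],[0,0,0,0,0.25,0,1],[0,0,0,0,0,0,1],[0,0,0,0,0,0,1]]'; python3 a.py w5.png
```

```text
t: 7.35
eef_pos: [658.2, -162.3, 181.8]
tcp_rot: [-3.14, -0.488, 0.287]
ft_force: [-0.3, -0.5, 0.0]
opening: 0.001
grip_force: 0.5
tcp stem [-36.3  -7.3  -6.4] 2706 angle 0.811 ends [-27.  -27.7] [11.2 12.6]
```

Measured 0.81, within the band. Backing off the way it came, then retreating along the stem and checking.

```bash
python3 -m inch '[[0,0,0,0,-0.5,0,1],[0,0,0,0,-1,0,1],[0,0,0,0,-1,0,1],[0,0,0,0,0,-3,1],[0,0,0,0,0,-4,1],[0,0,0,0,0,-5,1],[0,0,0,-2,0,-5,1],[0,0,0,-2,0,-4,1],[0,0,0,0,0,0,1],[0,0,0,0,0,0,1]]'; python3 a.py w6.png
```

```text
t: 8.65
eef_pos: [523.0, -176.1, 348.1]
tcp_rot: [-3.139, -0.488, 0.287]
ft_force: [0.2, 0.4, -0.7]
opening: 0.007
grip_force: 0.0
tcp stem [-76.2  18.2 202.6] 723 angle 0.764 ends [-34.4 -31.1] [10.8 12.1]
```

View pics/w6.png

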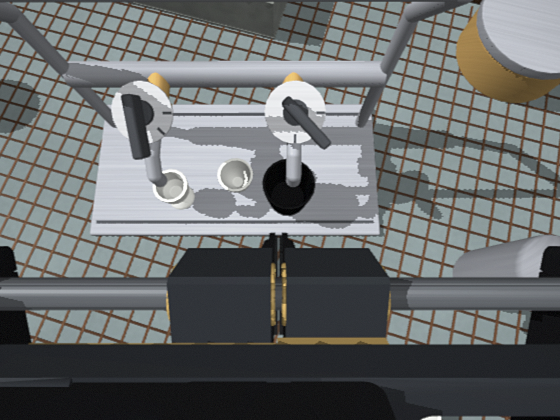

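The right fin ((285,100) to (328,145)) now covers the half mark, at about 0.76–0.81 rad. The left lever and both cups look undisturbed, and the arm is clear.

```bash
python3 -c "
from cell import env
print(env.job_done())"
```

```text
the job is handed in; nothing more can be done
None
```

I set the right tap, the one over the black mate cup, to about half open (measured 0.76–0.81 rad; the target is 0.785) and let go of its lever; the left tap and the cups looked undisturbed in the last picture, and the job is handed in, with no verdict shown.

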